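Count along the rack and push the dark box into the third gap

TASK

Starting at the end of the wooden rack that carries the brass knob, count along its steel front rail: run (or tap) a fingertip along the top of the rail, touching it over the first, the second and the third gap in turn, and touch it over no gap beyond the third. Then push the dark wooden box that lies in front of the rack along the board into that third gap, end first under the rail, fully home against the back wall, and move clear. Only push the box, never lift or tip it, and leave the other things where they are.

Things in the scene. Friction and masses are not known exactly. Their poses are not given: they have to be found in the camera images.
- riser: Fixed wooden riser, 300 (x) by 302 mm, a small raised work board on the bench; its flat top, on which rack and box stand, is 38 mm above the bench. Origin on the bench under its middle; x away from the robot. It does not vary. A lamp on a jointed arm, up to 0.4 m high, stands to the right of it (y -0.3 to -0.7 m): pass over it.
- rack: Fixed wooden rack on the riser, no floor, 246 mm wide (y), four gaps 54 mm wide at pitch 60 mm: centres at y = +90, +30, -30, -90 mm. Origin on the riser's top, mid width; x points into the gaps (away from the robot within 0.12 rad), y left along the rail. Dividers 6 mm thick, 40 high; rounded fronts at x = -40 mm, inner face of back wall (8 thick, 56 high) at x = +22 mm.
- brass_knob: Fixed brass knob, 15 mm across, 22 mm high, on top of one end of the rack's back wall: marks the end from which the gaps are counted. It is at the left (rack y = +120 mm) or the right end (y = -120 mm); origin at its foot, x = +26 mm, 56 mm above the riser.
- black_knob: The like knob in black, on the other end.
- rail_1: Steel front rail over gap 1 from the rack's left (+y) end, whichever knob is there: 12 (x) by 58 (y) by 6 mm thick, rigid. Origin mid underside, 40 mm above the riser (its top 46 mm), at x = -23, y = 90 mm in the rack's frame, axes as the rack's. The four lengths form one straight, level rail.
- rail_2: Steel front rail over gap 2 from the rack's left (+y) end, whichever knob is there: 12 (x) by 58 (y) by 6 mm thick, rigid. Origin mid underside, 40 mm above the riser (its top 46 mm), at x = -23, y = 30 mm in the rack's frame, axes as the rack's. The four lengths form one straight, level rail.
- rail_3: Steel front rail over gap 3 from the rack's left (+y) end, whichever knob is there: 12 (x) by 58 (y) by 6 mm thick, rigid. Origin mid underside, 40 mm above the riser (its top 46 mm), at x = -23, y = -30 mm in the rack's frame, axes as the rack's. The four lengths form one straight, level rail.
- rail_4: Steel front rail over gap 4 from the rack's left (+y) end, whichever knob is there: 12 (x) by 58 (y) by 6 mm thick, rigid. Origin mid underside, 40 mm above the riser (its top 46 mm), at x = -23, y = -90 mm in the rack's frame, axes as the rack's. The four lengths form one straight, level rail.
- dark_box: Loose dark brown wooden box, 45 (x) by 75 (y, long) by 26 mm high, 0.11 to 0.23 kg, lying in front of the rack, a short end (its +y end) within 0.3 rad of facing into it. Origin: centre of its underside, z up. It passes 14 mm under the rail with 9 mm of play in a gap; when home its rear end stands 13 mm out of the dividers' fronts.
- pot: Small round pot with a white lid, 45 mm across, 25 mm high, loose, standing in gap 1 or 4 of the rack; origin at the centre of its underside. To be left where it is.
- eye_loupe: Black eye loupe, 38 mm across, 32 mm high, loose, standing in gap 4 or 1 of the rack; origin at the centre of its underside. To be left where it is.
- cream_tin: Cream tin, 59x82x31 mm, loose, left of the work; origin at the centre of its underside. To be left where it is.
- ring_dish: Round dish of rings, 50 mm across, 13 mm high, loose, left of the work; origin at the centre of its underside. To be left where it is.
- red_pliers: Red handled pliers, 53x102x12 mm, loose, right of the work; origin at the centre of its underside. To be left where it is.
- blue_tin: Blue tin, 73x112x28 mm, loose, right of the rack; origin at the centre of its underside. To be left where it is.
There are look-alikes about, which are no part of the job. Leave any blue or purple look-alike of the dark_box alone.

How it is judged (in metres and radians):
On the way, in this order (a step that is already met when the one before it is completed fails the run):
1. with the box still in front of the rack, a finger touches the rail over the first gap from the brass knob's end (x of dark_box in the frame of rack below -0.078 m and ((y of brass_knob in the frame of rack above 0 m and contact force between the fingers and rail_1 above 0.3 N) or (y of brass_knob in the frame of rack below 0 m and contact force between the fingers and rail_4 above 0.3 N))).
2. with the box still in front of the rack, a finger touches the rail over the second gap from the brass knob's end (x of dark_box in the frame of rack below -0.078 m and ((y of brass_knob in the frame of rack above 0 m and contact force between the fingers and rail_2 above 0.3 N) or (y of brass_knob in the frame of rack below 0 m and contact force between the fingers and rail_3 above 0.3 N))).
3. with the box still in front of the rack, a finger touches the rail over the third gap from the brass knob's end (x of dark_box in the frame of rack below -0.078 m and ((y of brass_knob in the frame of rack above 0 m and contact force between the fingers and rail_3 above 0.3 N) or (y of brass_knob in the frame of rack below 0 m and contact force between the fingers and rail_2 above 0.3 N))).
4. the box is in the third gap, fully home (x of dark_box in the frame of rack between -0.0215 and -0.01 m and ((y of brass_knob in the frame of rack below 0 m and y of dark_box in the frame of rack between 0.02 and 0.04 m) or (y of brass_knob in the frame of rack above 0 m and y of dark_box in the frame of rack between -0.04 and -0.02 m)) and angle between the y axis of dark_box and the x axis of rack, either way round below 0.17 rad and angle between dark_box's own z axis and vertical below 0.06 rad and height (world z) of dark_box below 0.042 m), for 0.2 s.
At the end, for the whole second after the job is handed in: The dark box lies flat on the riser in the third gap from the brass knob's end, lengthwise (within 0.17 rad), its end within 6 mm of the back wall, at rest (all of step 4 and linear speed of dark_box below 0.01 m/s); the robot touches nothing.
It fails at once if the box is lifted, tipped or dropped off the riser (more than 8 mm or 0.25 rad) (height (world z) of dark_box above 0.046 m or height (world z) of dark_box below 0.028 m or angle between dark_box's own z axis and vertical above 0.25 rad).
It fails at once if a finger touches the rail over a gap beyond the third (((y of brass_knob in the frame of rack above 0 m and contact force between the fingers and rail_4 above 0.3 N) or (y of brass_knob in the frame of rack below 0 m and contact force between the fingers and rail_1 above 0.3 N))).
It fails at once if another thing is moved by more than 15 mm (distance of any of pot, eye_loupe, cream_tin, ring_dish, red_pliers, blue_tin from where it was at the start of the episode above 0.015 m).
It also fails if it takes over 72 s, if anything falls off the work surface, if the arm or the gripper's body presses on something with over 40 N, if the wrist force passes 120 N, or if a joint passes its speed limit or range.

ROBOT

A 7-joint arm with a two-finger parallel gripper is mounted at the origin on a cart in front of the work surface, level with it; the furniture and walls round the work are solid. World frame = base frame: x ahead of the robot, y to its left, z up, the work surface at z = 0. Lengths are in mm, angles in degrees, forces in N, time in s.
With the tool pointing down it reaches from about 375 to 925 mm from the base axis. Payload 3.1 kg.
Tool frame: the origin (TCP) lies on the centre line of the jaws, within the pads' length; the fingertips stand arm.tip_reach ahead of it and the grasp point (between the pads) lies 3 mm ahead of it (arm.tip_reach is the distance from the TCP to the fingertips, in mm); z points along the fingers, y is the line along which they close (so a half turn about z gives the same grasp; the last joint's range is limited). The gripper opens to 85 mm and grips with 20 to 120 N. Pads are 22 mm wide; open, the fingers measure 114 mm over their backs; the gripper's body (76 mm by 85 mm) begins 54 mm behind the grasp point. The pads swing forward as they close: fully open they stand 13 mm farther back than shut.
Start: joints at [-72.41, 21.939, 2.515, 91.553, -1.026, 66.532, -2.859], TCP at [255.972, 597.48, 253.269] pointing down, gripper open.
Joint ranges: [-149.38, 149.38], [-23.57, 123.04], [-84.95, 90], [0, 143.3], [-89.99, 269.99], [3.08, 112.72], [-163.45, 163.45]. Speed limits (degrees/s): [159.86, 159.86, 180, 180, 180, 180, 180].

INTERFACE

Orientations are given as a 3x3 rotation matrix whose columns are the frame's x, y, z axes.
In Python, from plant import arm gives the robot as it stands.
- The arm moves only by the tool send_rows, never from a script. Its arguments are lists of equal length, an entry for each row: "translation": the shift along the tool's x, y, z in mm, a list of three; "turn": the turn about the tool's z in rad. In form: {"translation": [[dx, dy, dz], ...], "turn": [turn, ...]}. A call has 1 to 10 rows; each row is the pose to reach, as a shift and turn from the pose commanded when the call began, along the tool's axes at that moment; what a row does not reach only later rows make up. A row lasts 1/8 s, in which the tool goes at most 62.5 mm and 10.7 degrees, less where a joint would pass 70% of its speed; a pose out of reach is approached as far as the arm can. A call with a gripper value outside its range is refused whole. "jaw" is the opening, from 0 (shut) to 1 (fully open), set as the call begins (left out, the last holds). The fingers move at their own pace and stop on an object; the grip force is fixed at half the most. Time passes only in rows, so rows that repeat a pose let the fingers close. It gives the time, the measured TCP pose, the force, the opening and the grip force at its end, in the units of the state.
- arm.get_state(): the state, without advancing time (a new reading comes with each control period).
- arm.capture(name): name is "scene" or "top"; returns the picture (400x640x3 uint8, red, green, blue); there is no depth.
- arm.camera_model(name): a dict with "camera_matrix" (3x3 intrinsics, pixels), "R" (3x3) and "t" (3): a world point X has camera coordinates R X + t. Camera axes: x right, y down, z forward; pixel columns grow to the right and rows downward; lengths in mm; the calibration is good to about 2 mm. A picture is of the moment at which its call begins. camera_model takes no time and is no camera call.
- arm.hand_in(): hands the job in; it is judged then, once.
Trained networks look in the newest picture that a camera, given by its name, has taken for a name from the list of things; names that differ only in an ending like _2 or _b are one class to them, and where a whole thing is asked for, a point or a joint stands for the part that bears it (a point fixed in the world has none). Each returns a list of dicts, best first, with "p" (0 to 1); they miss things now and then, are a little off and sometimes report something else, mostly with a low value. They report only what shows in the picture. A call takes as long as a camera call. They do not tell look-alikes from the thing itself.
- arm.boxes_of(camera, query): "position" ([x, y, z] in mm, in the coordinates of the camera as it stood for that picture, good to about 4 mm: the middle of the surface that is visible of it).
- arm.masks_of(camera, query): "pixels" (400x640 bool, what is visible of it).
The state is a dict: "time_s": time; "joint_positions": joint angles; "dq": joint speeds; "joint_efforts": joint torques, N m; "tcp_pos": TCP position; "eef_rot": TCP orientation; "contact_force": force on the tool from outside, world axes, zero at the start; "ft_torque": the same for the moment, N m; "gripper_width": finger opening in mm; "grip_force": force on a finger pad.
Only numpy, scipy, OpenCV 4.12 (cv2) and the standard library are available. Lean on these libraries where they do the work, as an engineer would, in place of code of your own. Each camera call takes 0.05 s, during which the arm holds its last target. There are 200 camera calls.

## Working session

There is one attempt and no reset: what is moved stays moved. The work goes in short steps, Python scripts to look and compute and a tool call to move; the robot and the scene stay as the last step left them, time stands still between calls to the robot, and variables do not carry over. Pictures are saved under pics/ and viewed, at most 10 in all, crops included, and the job is handed in when it is done.

Besides the shell and the picture viewer there is one more tool, called after "Request:" as name([rows], argument=value, ...), one row to a line, values as JSON. send_rows: Moves the arm, as the interface text tells. Its arguments: {"type":"object","properties":{"translation":{"type":"array","items":{"type":"array","items":{"type":"number"}}},"turn":{"type":"array","items":{"type":"number"}},"jaw":{"type":"number"}},"required":["translation","turn"]}

```bash
mkdir -p pics; ls; python3 - <<'E'
from plant import arm
import cv2,numpy as np
for n in("top","scene"):
    im=arm.capture(n); cv2.imwrite(f"pics/{n}0.png",im[:,:,::-1])
    m=arm.camera_model(n); R=np.array(m["R"]);t=np.array(m["t"])
    print(n,(-R.T@t).round(),R[2].round(2))
    for q in["rack","brass_knob","black_knob","dark_box","pot","eye_loupe","rail_1"]:
        for d in arm.boxes_of(n,q)[:3]: print(q,round(d["p"],2),(R.T@(np.array(d["position"])-t)).round(1))
s=arm.get_state();print(arm.tip_reach,s["tcp_pos"],np.round(s["eef_rot"],3),s["time_s"],s["gripper_width"])
E
```

```text
pics
top [ 532.   19. 1234.] [ 0.07  0.02 -1.  ]
rack 0.88 [624.3  68.5  79.8]
black_knob 0.22 [629.1 -26.5  61.7]
dark_box 0.92 [441.9 298.2  27.1]
dark_box 0.73 [499.6  71.2  62.8]
dark_box 0.67 [804.4 172.8  21.8]
rail_1 0.65 [613.7  30.9  81.5]
rail_1 0.39 [609.2  91.6  86.4]
scene [ 198. -773.  916.] [ 0.36  0.64 -0.68]
rack 0.75 [634.4  53.4  76.6]
dark_box 0.78 [494.9  56.3  61. ]
dark_box 0.58 [803.2 159.9  26.8]
dark_box 0.58 [444.1 291.6  26.6]
pot 0.57 [632.4 152.5  62.1]
eye_loupe 0.56 [633.5 -26.2  66.8]
rail_1 0.61 [600.3 152.5  82.7]
rail_1 0.49 [610.7  32.3  80.9]
rail_1 0.44 [605.7  92.6  83.2]
22.0 [255.97061863 597.49040975 253.30533873] [[-0.919  0.394 -0.   ]
 [ 0.394  0.919  0.   ]
 [ 0.     0.    -1.   ]] 0.8 85.11233297728168
```

View pics/top0.png

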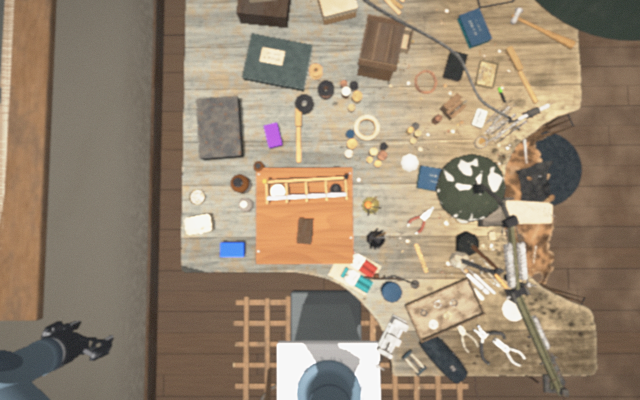

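View pics/scene0.png

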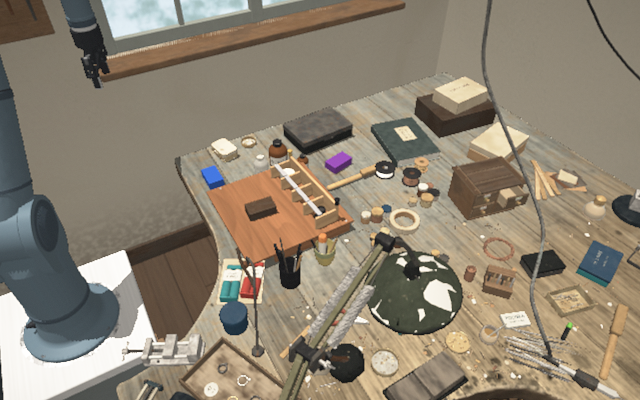

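The top view shows the rack at about (262-348, 177-202), the dark box at (305,231), and the pot in the left gap. The look-alikes are blue at (232,249) and purple at (273,135). I'll enlarge both views to find the knobs.

```bash
python3 - <<'E'
import cv2,numpy as np
a=cv2.imread("pics/top0.png")[165:270,250:360]; b=cv2.imread("pics/scene0.png")[145:265,200:360]
a=cv2.resize(a,None,fx=5,fy=5,interpolation=cv2.INTER_CUBIC)[:, :]
b=cv2.resize(b,None,fx=5,fy=5,interpolation=cv2.INTER_CUBIC)
cv2.imwrite("pics/a.png",a);cv2.imwrite("pics/b.png",b)
E
```

```text
(no output)
```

View pics/a.png

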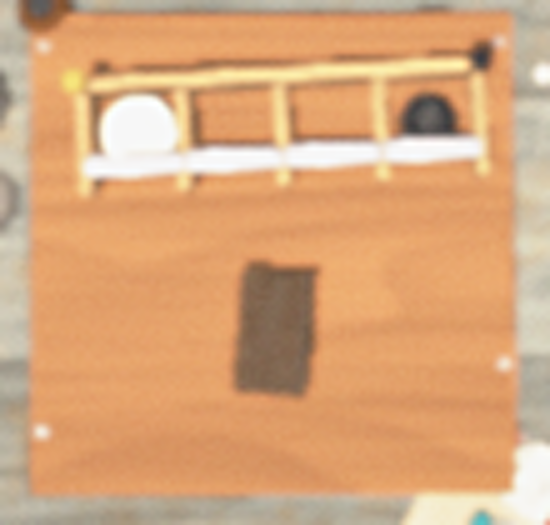

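View pics/b.png

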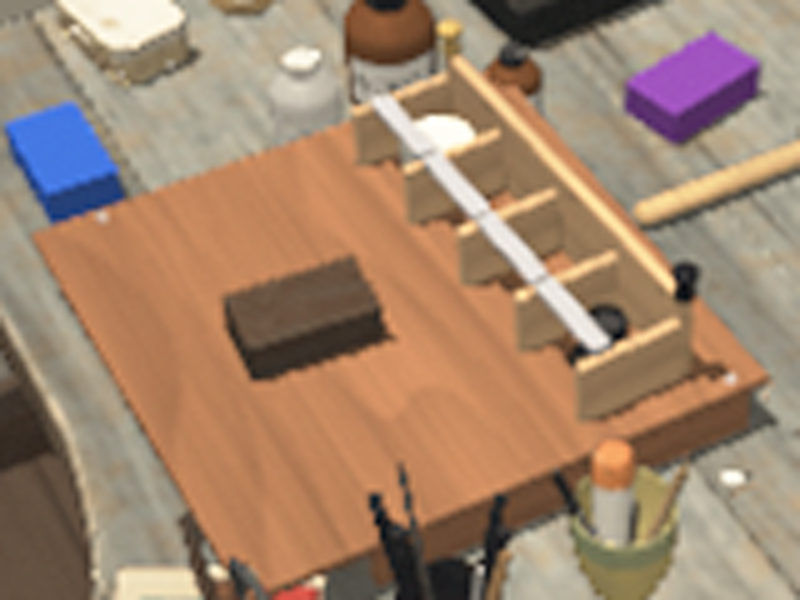

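Brass is at the left (72,81) and black is at the right (481,57), so the third gap is rail_3 (y = -30). I'll fit the rack and box poses to the key points.

```bash
cat > fit.py <<'E'
from plant import arm
import numpy as np
from scipy.optimize import least_squares
M={n:{k:np.array(v) for k,v in arm.camera_model(n).items()} for n in("top","scene")}
off={"top":(250,165),"scene":(200,145)}
def proj(n,X):
    p=(X@M[n]["R"].T+M[n]["t"])@M[n]["camera_matrix"].T; return p[:,:2]/p[:,2:]
def world(q,L):
    c,s=np.cos(q[2]),np.sin(q[2]); L=np.array(L,float)
    return np.c_[q[0]+c*L[:,0]-s*L[:,1],q[1]+s*L[:,0]+c*L[:,1],L[:,2]]
def fit(obs,q0):
    def r(q,ns=obs): return np.concatenate([(proj(n,world(q,obs[n][0]))-((np.array(obs[n][1])+.5)/5-.5+off[n])).ravel() for n in ns])
    for ns in(["top"],["scene"],["top","scene"]):
        s=least_squares(r,q0,x_scale=[1,1,.01],loss="soft_l1",args=(ns,)); print(ns,s.x.round(3),np.sqrt(np.mean(s.fun**2)).round(2))
    return s.x
E
python3 - <<'E'
from fit import *
D=[(-40,y,78) for y in(123,60,0,-60,-123)]; D2=[(-40,y,78) for y in(120,60,0,-60,-120)]
K=[(26,120,112),(26,-120,112)]
q=fit({"top":(D2+K+[(-23,119,84),(-23,-119,84)],[(83,193),(184,188),(284,183),(384,178),(484,173),(72,81),(481,57),(83,168),(481,147)]),
 "scene":(D2+K,[(357,118),(406,178),(461,238),(517,293),(580,375),(449,25),(685,268)])},[600,60,0])
# box frame: x = long axis into rack
B=[(37.5,22.5,64),(37.5,-22.5,64),(-37.5,-22.5,64),(-37.5,22.5,64)]
b=fit({"top":(B,[(247,262),(318,267),(303,394),(236,390)]),"scene":(B,[(352,258),(382,305),(249,348),(224,297)])},[500,60,0])
c,s=np.cos(q[2]),np.sin(q[2]);d=b[:2]-q[:2]
print("box in rack",c*d[0]+s*d[1],-s*d[0]+c*d[1],b[2]-q[2])
print("rails",world(q,[(-23,y,84) for y in(90,30,-30,-90)]).round(1))
E
```

```text
['top'] [6.3031e+02 6.3807e+01 4.5000e-02] 0.26
['scene'] [6.28841e+02 5.99280e+01 4.90000e-02] 0.76
['top', 'scene'] [6.30196e+02 6.30770e+01 4.70000e-02] 0.66
['top'] [ 5.03511e+02  6.75810e+01 -9.70000e-02] 0.5
['scene'] [ 4.99745e+02  6.77410e+01 -7.70000e-02] 0.45
['top', 'scene'] [ 5.01389e+02  6.78230e+01 -9.00000e-02] 0.67
box in rack -128.4470959504504 10.727965463852453 -0.13697476779293644
rails [[603.  151.9  84. ]
 [605.8  92.   84. ]
 [608.6  32.   84. ]
 [611.4 -27.9  84. ]]
```

```bash
cat > go.py <<'E'
from plant import arm
import numpy as np, sys
# usage: go.py rackx racky z yaw_rel_deg(tool y vs rack y): prints tool-frame shift and turn
q=np.array([629.5,62.7,0.047])
def show(a):
    s=arm.get_state();R=np.array(s["eef_rot"]);p=np.array(s["tcp_pos"]);c,n=np.cos(q[2]),np.sin(q[2])
    d=p[:2]-q[:2];print("t",round(s["time_s"],2),"rack pos",round(c*d[0]+n*d[1],1),round(-n*d[0]+c*d[1],1),"z",p[2].round(1),"F",np.round(s["contact_force"],2),"w",round(s["gripper_width"],1))
    yaw=np.arctan2(R[1,1],R[0,1]);print("tool y rel deg",np.degrees(yaw-q[2])-90)
    if len(a)==4:
        T=np.array([q[0]+c*a[0]-n*a[1],q[1]+n*a[0]+c*a[1],a[2]])
        print("shift",(R.T@(T-p)).round(1),"turn",round(-(np.radians(a[3]+90)+q[2]-yaw),4))
if __name__=="__main__": show([float(v) for v in sys.argv[1:]])
E
python3 go.py -23 90 130 0; python3 go.py -23 90 200 0
```

```text
t 0.8 rack pos -348.0 551.7 z 253.3 F [-1.2   0.34  0.32] w 85.1
tool y rel deg -25.881735121796893
shift [-494.  -273.6  123.3] turn -0.4517
t 0.8 rack pos -348.0 551.7 z 253.3 F [-1.2   0.34  0.32] w 85.1
tool y rel deg -25.881735121796893
shift [-494.  -273.6   53.3] turn -0.4517
```

Request:
send_rows([
  [-40,-22,0],
  [-85,-47,0],
  [-135,-75,0],
  [-185,-102,0],
  [-235,-130,0],
  [-285,-158,0],
  [-335,-185,0],
  [-385,-213,0],
  [-435,-241,20],
  [-470,-260,45],
], turn=[-0.05,-0.1,-0.15,-0.2,-0.25,-0.3,-0.35,-0.4,-0.4517,-0.4517], jaw=0)

```text
time_s: 2.05
tcp_pos: [588.2, 170.2, 209.1]
eef_rot: [[-0.999, -0.044, 0.003], [-0.044, 0.999, 0.0], [-0.003, -0.0, -1.0]]
contact_force: [0.4, 0.8, 0.1]
gripper_width: -0.3
grip_force: 0.0
```

```bash
python3 go.py -23 90 115 0
```

```text
t 2.05 rack pos -36.3 109.3 z 209.1 F [0.4  0.81 0.06] w -0.3
tool y rel deg -0.17886168357368604
shift [-13.  -19.3  94.1] turn -0.0031
```

Request:
send_rows([
  [-5,-8,30],
  [-13,-19,65],
  [-13,-19,88],
  [-13,-19,95],
  [-13,-19,96],
  [-13,-19,96],
  [-13,-19,96],
], turn=[0,0,0,0,0,0,0])

```text
time_s: 2.92
tcp_pos: [600.3, 155.6, 113.6]
eef_rot: [[-0.999, -0.047, 0.002], [-0.047, 0.999, 0.001], [-0.002, 0.001, -1.0]]
contact_force: [-0.0, 0.0, -0.1]
gripper_width: -0.0
grip_force: 0.0
```

```bash
python3 go.py -23 90 106 0; python3 - <<'E'
from plant import arm
import cv2,numpy as np
im=arm.capture("scene")[100:220,230:390,::-1]
cv2.imwrite("pics/c.png",cv2.resize(im,None,fx=5,fy=5,interpolation=cv2.INTER_CUBIC))
E
```

```text
t 2.92 rack pos -24.8 94.1 z 113.6 F [-0.    0.02 -0.15] w -0.0
tool y rel deg 0.021386869525400698
shift [-1.8 -4.1  7.6] turn 0.0004
```

View pics/c.png

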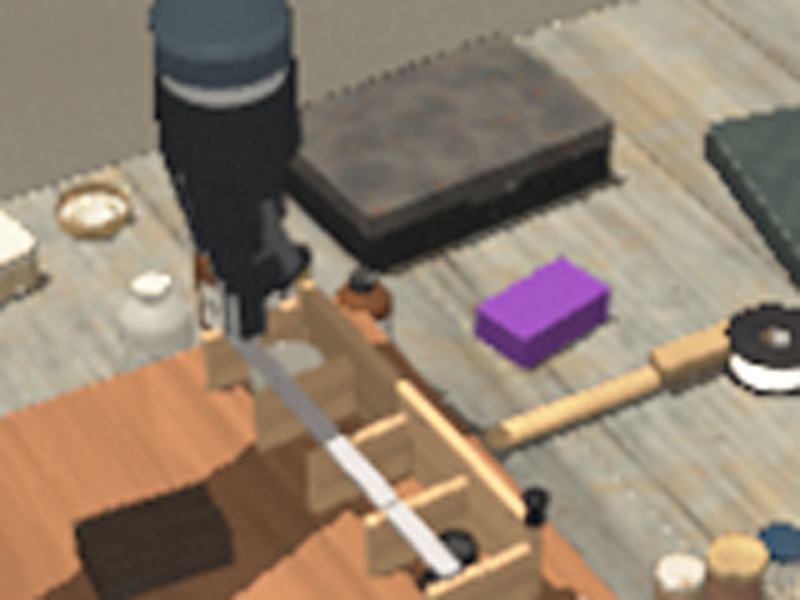

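The fingertip (245,330) hovers over the rail's first length, and the box is untouched. Next I'll press down gently.

Request:
send_rows([
  [0,-3,3],
  [0,-3,5],
  [0,-3,7],
  [0,-3,8],
  [0,-3,9],
  [0,-3,9],
], turn=[0,0,0,0,0,0])

```text
time_s: 3.72
tcp_pos: [599.6, 151.6, 106.1]
eef_rot: [[-0.999, -0.046, -0.001], [-0.046, 0.999, 0.0], [0.001, 0.0, -1.0]]
contact_force: [-6.7, -2.4, 14.0]
gripper_width: 0.1
grip_force: 7.3
```

```bash
python3 go.py -23 30 106 0
```

```text
t 3.73 rack pos -25.7 90.2 z 106.1 F [-6.68 -2.35 13.99] w 0.1
tool y rel deg -0.034013109765894
shift [ -2.7 -60.2   0.1] turn -0.0006
```

Request:
send_rows([
  [0,0,-5],
  [-1,-10,-7],
  [-2,-35,-7],
  [-2,-57,-7],
  [-2,-59,-7],
  [-2,-59,-4],
  [-2,-59,-2],
  [-2,-59,0],
  [-2,-59,0],
  [-2,-59,0],
], turn=[0,0,0,0,0,0,0,0,0,0])

```text
time_s: 4.97
tcp_pos: [604.4, 94.2, 106.1]
eef_rot: [[-0.999, -0.049, -0.001], [-0.049, 0.999, 0.001], [0.001, 0.001, -1.0]]
contact_force: [-6.1, -1.3, 14.9]
gripper_width: 0.0
grip_force: 7.5
```

```bash
python3 go.py -23 -30 106 0
```

```text
t 4.97 rack pos -23.6 32.7 z 106.1 F [-6.08 -1.26 14.94] w 0.0
tool y rel deg 0.09602848189955182
shift [ -0.5 -62.7   0.1] turn 0.0017
```

Request:
send_rows([
  [0,0,-5],
  [0,-10,-7],
  [0,-35,-7],
  [0,-56,-7],
  [0,-58,-7],
  [0,-58,-4],
  [0,-58,-2],
  [0,-58,0],
  [0,-58,0],
  [0,-58,0],
], turn=[0,0,0,0,0,0,0,0,0,0])

```text
time_s: 6.22
tcp_pos: [607.1, 36.3, 106.1]
eef_rot: [[-0.999, -0.049, -0.001], [-0.049, 0.999, 0.001], [0.001, 0.001, -1.0]]
contact_force: [-6.6, -0.9, 15.2]
gripper_width: -0.1
grip_force: 7.6
```

```bash
python3 go.py -128 60 130 90;
```

```text
t 6.22 rack pos -23.6 -25.3 z 106.1 F [-6.55 -0.88 15.17] w -0.1
tool y rel deg 0.09258960641712122
shift [104.3  85.5 -23.7] turn -1.5692
```

All three rail lengths read about 15 N. Next I'll go to the left side of the box.

Request:
send_rows([
  [0,0,-20],
  [5,5,-40],
  [25,20,-40],
  [45,35,-40],
  [65,50,-40],
  [85,65,-40],
  [100,80,-40],
  [106,90,-40],
  [106,90,-40],
  [106,90,-40],
], turn=[0,-0.17,-0.35,-0.52,-0.7,-0.87,-1.05,-1.22,-1.4,-1.5692], jaw=0.4)

```text
time_s: 7.48
tcp_pos: [497.0, 121.6, 143.9]
eef_rot: [[0.05, -0.999, 0.001], [-0.999, -0.05, 0.001], [-0.0, -0.001, -1.0]]
contact_force: [0.7, 1.3, -0.7]
gripper_width: 34.1
grip_force: 0.0
```

```bash
python3 go.py -128 62 64 90;
```

```text
t 7.47 rack pos -129.5 65.1 z 143.9 F [ 0.67  1.33 -0.67] w 34.1
tool y rel deg -269.8555318044373
shift [ 3.1 -1.4 79.9] turn -6.2807
```

Request:
send_rows([
  [0,-1,25],
  [0,-1,50],
  [0,-1,68],
  [0,-1,76],
  [0,-1,78],
  [0,-1,78],
  [0,-1,78],
], turn=[0,0,0,0,0,0,0])

```text
time_s: 8.35
tcp_pos: [498.7, 120.4, 66.0]
eef_rot: [[0.045, -0.999, 0.002], [-0.999, -0.045, 0.0], [-0.0, -0.002, -1.0]]
contact_force: [-0.1, 0.7, -0.2]
gripper_width: 34.6
grip_force: 0.0
```

```bash
python3 go.py -128 40 64 90; python3 - <<'E'
from plant import arm
import cv2,numpy as np
im=arm.capture("scene")[125:265,190:370,::-1]
cv2.imwrite("pics/d.png",cv2.resize(im,None,fx=4,fy=4,interpolation=cv2.INTER_CUBIC))
E
```

```text
t 8.35 rack pos -127.9 63.8 z 66.0 F [-0.08  0.69 -0.16] w 34.6
tool y rel deg -270.0979308356395
shift [23.8  0.   2. ] turn -6.2849
```

View pics/d.png

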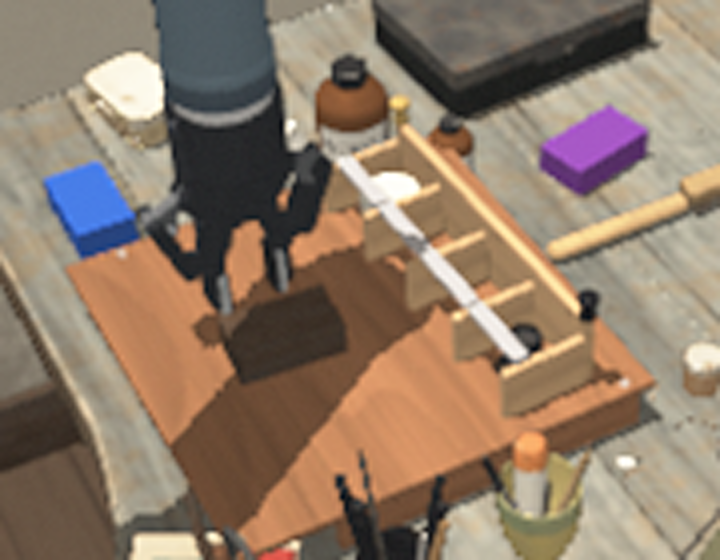

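The fingers (at about (225,295) and (280,275)) stand beside the box's left side, clear of it. Next I'll push sideways.

Request:
send_rows([
  [5,0,1],
  [12,0,1],
  [18,0,1],
  [23,0,1],
  [28,0,1],
  [33,0,1],
  [38,0,1],
  [43,0,1],
  [48,0,1],
  [50,0,1],
], turn=[0,0,0,0,0,0,0,0,0,0])

```text
time_s: 9.65
tcp_pos: [500.4, 69.8, 64.3]
eef_rot: [[0.045, -0.999, 0.0], [-0.999, -0.045, 0.0], [-0.0, -0.0, -1.0]]
contact_force: [0.1, 1.0, 0.0]
gripper_width: 34.4
grip_force: 0.7
```

```bash
python3 go.py -128 4 64 90; python3 - <<'E'
from plant import arm
import cv2,numpy as np
arm.capture("scene")
from fit import *
for n in ("scene","top"):
    if n=="top": arm.capture(n)
    for d in arm.boxes_of(n,"dark_box")[:3]: 
        p=M[n]["R"].T@(np.array(d["position"])-M[n]["t"]); c,s=np.cos(.047),np.sin(.047); e=p[:2]-[629.5,62.7]
        print(n,round(d["p"],2),(c*e[0]+s*e[1]).round(1),(-s*e[0]+c*e[1]).round(1))
im=arm.capture("scene")[145:265,200:360,::-1]
cv2.imwrite("pics/e.png",cv2.resize(im,None,fx=5,fy=5,interpolation=cv2.INTER_CUBIC))
E
```

```text
t 9.65 rack pos -128.6 13.2 z 64.3 F [0.12 0.96 0.04] w 34.4
tool y rel deg -270.1269173345454
shift [ 9.2 -0.6  0.3] turn -6.2854
scene 0.92 177.5 89.5
scene 0.68 -127.7 -29.7
top 0.95 -171.6 244.8
top 0.79 179.2 100.3
top 0.55 -114.6 -37.1
```

View pics/e.png

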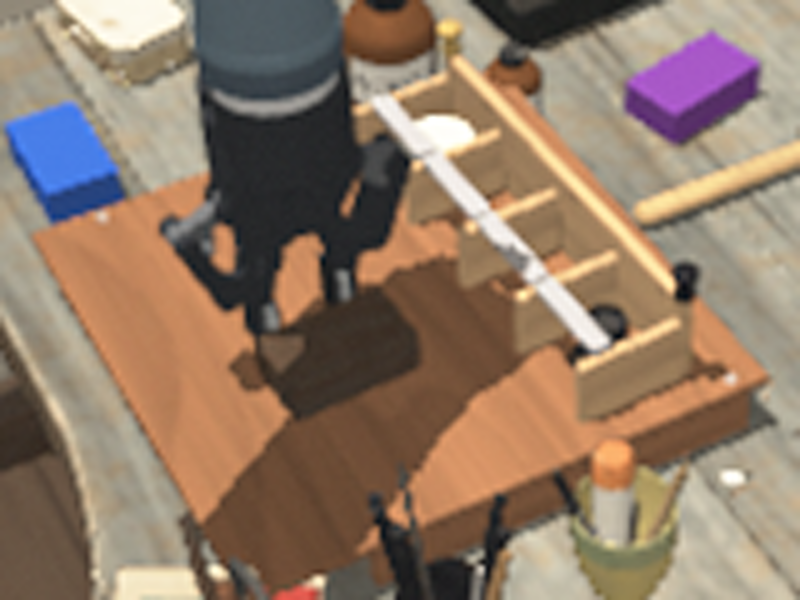

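```bash
python3 - <<'E'
from fit import *
B=[(37.5,22.5,64),(37.5,-22.5,64),(-37.5,-22.5,64),(-37.5,22.5,64)]
o={"scene":(B,[(386,288),(418,334),(286,382),(257,328)])}
b=least_squares(lambda q:(proj("scene",world(q,B))-((np.array(o["scene"][1])+.5)/5-.5+off["scene"])).ravel(),[500,30,0],x_scale=[1,1,.01])
print(b.x,b.fun.round(2));b=b.x;q=[629.5,62.7,.047];c,s=np.cos(q[2]),np.sin(q[2]);d=b[:2]-q[:2]
print("box in rack",c*d[0]+s*d[1],-s*d[0]+c*d[1],b[2]-q[2])
E
```

```text
[ 5.05887206e+02  3.73662634e+01 -5.70443524e-02] [ 0.18 -0.96  0.52  0.53 -0.14  0.33 -0.55 -0.01]
box in rack -124.66653576643162 -19.49809807972736 -0.10404435242965634
```

Request:
send_rows([
  [3,0,0],
  [6,0,0],
  [9,0,0],
  [10,0,0],
  [10,0,0],
  [10,0,0],
  [4,0,0],
  [-6,0,0],
  [-20,0,0],
  [-20,0,-40],
], turn=[0,0,0,0,0,0,0,0,0,0])

```text
time_s: 11.15
tcp_pos: [496.0, 92.6, 101.9]
eef_rot: [[0.049, -0.999, -0.008], [-0.999, -0.049, -0.0], [-0.0, 0.008, -1.0]]
contact_force: [0.6, -0.4, -0.3]
gripper_width: 34.3
grip_force: 0.0
```

```bash
python3 go.py -215 -30 130 0
```

```text
t 11.15 rack pos -131.9 36.1 z 101.9 F [ 0.64 -0.41 -0.33] w 34.3
tool y rel deg -269.85889033323963
shift [ 65.9  83.4 -27.4] turn -4.7099
```

Request:
send_rows([
  [0,10,-27],
  [5,20,-27],
  [15,40,-27],
  [30,60,-27],
  [45,75,-27],
  [60,83,-27],
  [66,83,-27],
  [66,83,-27],
  [66,83,-27],
  [66,83,-27],
], turn=[0,0.17,0.35,0.52,0.7,0.87,1.05,1.22,1.4,1.573], jaw=0.22)

```text
time_s: 12.4
tcp_pos: [419.5, 21.8, 131.4]
eef_rot: [[-0.999, -0.039, 0.0], [-0.039, 0.999, 0.0], [-0.0, 0.0, -1.0]]
contact_force: [0.1, -0.0, 0.3]
gripper_width: 18.7
grip_force: 0.0
```

```bash
python3 go.py -215 -30 63 0; python3 - <<'E'
from plant import arm
import cv2
a=arm.capture("top")[165:270,250:360,::-1]; b=arm.capture("scene")[145:265,200:360,::-1]
f=lambda x:cv2.resize(x,None,fx=5,fy=5,interpolation=cv2.INTER_CUBIC)
cv2.imwrite("pics/f.png",f(a)); cv2.imwrite("pics/g.png",f(b))
E
```

```text
t 12.4 rack pos -211.7 -31.0 z 131.4 F [ 0.08 -0.01  0.31] w 18.7
tool y rel deg -0.45224313558691165
shift [ 3.3  1.  68.4] turn -0.0079
```

View pics/f.png

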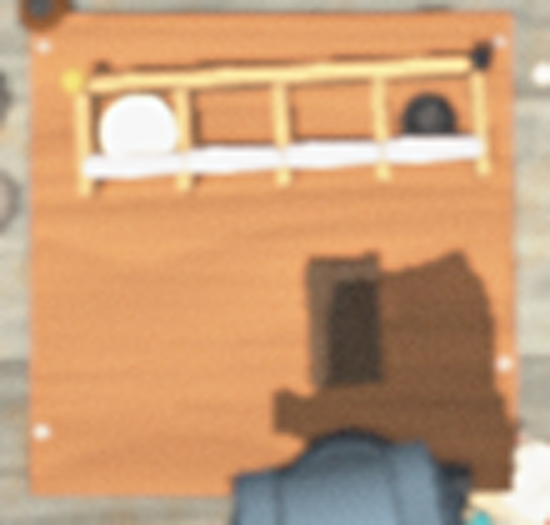

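The box (309-381, 255-386) now lies nearly square in front of gap 3, between the dividers at 284 and 384.

```bash
python3 - <<'E'
from fit import *
B=[(37.5,22.5,64),(37.5,-22.5,64),(-37.5,-22.5,64),(-37.5,22.5,64)]
P=(np.array([(309,258),(380,254),(382,385),(314,388)])+.5)/5-.5+off["top"]
b=least_squares(lambda q:(proj("top",world(q,B))-P).ravel(),[500,30,0],x_scale=[1,1,.01])
print(b.x,b.fun.round(2));b=b.x;q=[630.3,63.8,.045];c,s=np.cos(q[2]),np.sin(q[2]);d=b[:2]-q[:2]
print("box in rack (top only)",c*d[0]+s*d[1],-s*d[0]+c*d[1],b[2]-q[2])
E
```

```text
[5.07427212e+02 2.50356835e+01 2.51508650e-02] [-0.35  0.48  0.24  0.81  0.69 -0.57 -0.57 -0.71]
box in rack (top only) -124.4922061197531 -33.19766477099584 -0.019849135036798863
```

Request:
send_rows([
  [3,0,20],
  [3,0,40],
  [3,0,58],
  [3,0,66],
  [3,0,68],
  [3,0,68],
  [-8,0,68],
  [-20,0,68],
  [-28,0,68],
  [-32,0,68],
], turn=[-0.008,-0.008,-0.008,-0.008,-0.008,-0.008,-0.008,-0.008,-0.008,-0.008])

```text
time_s: 13.75
tcp_pos: [452.5, 22.1, 63.4]
eef_rot: [[-0.999, -0.051, 0.001], [-0.051, 0.999, 0.0], [-0.001, 0.0, -1.0]]
contact_force: [-0.2, 0.3, 1.0]
gripper_width: 18.7
grip_force: 0.0
```

```bash
python3 go.py -64 -29 63 0
```

```text
t 13.75 rack pos -178.7 -32.3 z 63.4 F [-0.15  0.29  1.05] w 18.7
tool y rel deg 0.23100524078269302
shift [-114.7    2.8    0.5] turn 0.004
```

Request:
send_rows([
  [-5,0,0],
  [-11,0,0],
  [-17,0,0],
  [-23,1,0],
  [-29,1,0],
  [-35,2,0],
  [-41,2,0],
  [-47,2,0],
  [-53,2,0],
  [-59,2,0],
], turn=[0,0,0,0,0,0,0,0,0,0])

```text
time_s: 15.0
tcp_pos: [510.6, 26.9, 63.3]
eef_rot: [[-0.999, -0.051, -0.0], [-0.051, 0.999, -0.0], [0.0, -0.0, -1.0]]
contact_force: [-1.1, -0.4, -0.7]
gripper_width: 18.5
grip_force: 0.4
```

```bash
python3 go.py -64 -29 63 0; python3 - <<'E'
from plant import arm
import cv2
a=arm.capture("top")[165:270,250:360,::-1]; b=arm.capture("scene")[145:265,200:360,::-1]
f=lambda x:cv2.resize(x,None,fx=4,fy=4,interpolation=cv2.INTER_CUBIC)[:420]
import numpy as np
a,b=f(a)[:420,:],f(b)[:420,:]
cv2.imwrite("pics/h.png",np.hstack([a[:,80:440],b[:,200:]]))
E
```

```text
t 15.0 rack pos -120.4 -30.1 z 63.3 F [-1.06 -0.36 -0.74] w 18.5
tool y rel deg 0.23370904300659845
shift [-56.4   0.9   0.3] turn 0.0041
```

View pics/h.png

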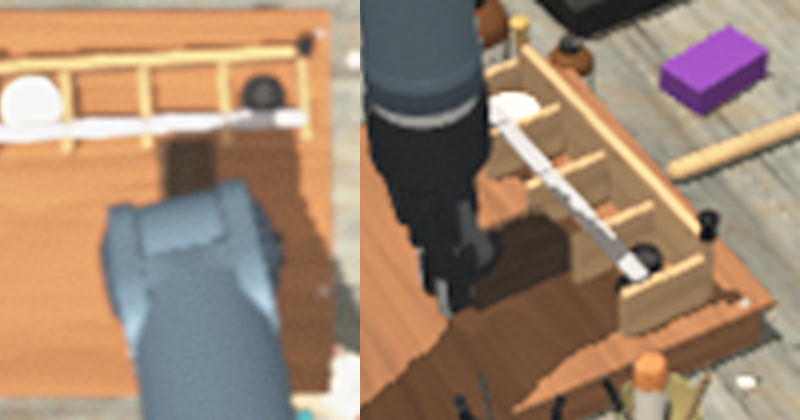

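The box nose (162-215 in the left panel) is entering gap 3, centred between the dividers at 145 and 225. Force is low, so I'll keep pushing.

Request:
send_rows([
  [-6,0,0],
  [-12,0,0],
  [-18,0,0],
  [-24,0,0],
  [-30,0,0],
  [-36,0,0],
  [-41,0,0],
  [-46,0,0],
  [-49,0,0],
  [-51,0,0],
], turn=[0,0,0,0,0,0,0,0,0,0])

```text
time_s: 16.35
tcp_pos: [561.1, 29.6, 63.3]
eef_rot: [[-0.999, -0.051, -0.001], [-0.051, 0.999, -0.0], [0.001, -0.0, -1.0]]
contact_force: [-3.3, 0.1, 1.1]
gripper_width: 18.7
grip_force: 1.2
```

```bash
python3 go.py -64 -30 63 0
```

```text
t 16.35 rack pos -69.9 -29.9 z 63.3 F [-3.31  0.1   1.07] w 18.7
tool y rel deg 0.2352423177956524
shift [-5.9 -0.1  0.3] turn 0.0041
```

Now small steps until the force shows the back wall.

Request:
send_rows([
  [-1,0,0],
  [-2,0,0],
  [-3,0,0],
  [-4,0,0],
  [-5,0,0],
  [-5,0,0],
  [-5,0,0],
], turn=[0,0,0,0,0,0,0])

```text
time_s: 17.23
tcp_pos: [566.6, 29.9, 63.3]
eef_rot: [[-0.999, -0.051, 0.001], [-0.051, 0.999, 0.0], [-0.001, 0.0, -1.0]]
contact_force: [-1.6, -0.1, 0.2]
gripper_width: 18.6
grip_force: 0.4
```

```bash
python3 go.py
```

```text
t 17.23 rack pos -64.4 -29.8 z 63.3 F [-1.58 -0.12  0.23] w 18.6
tool y rel deg 0.2430995576520445
```

Request:
send_rows([
  [-1,0,0],
  [-2,0,0],
  [-3,0,0],
  [-3,0,0],
  [-3,0,0],
], turn=[0,0,0,0,0])

```text
time_s: 17.85
tcp_pos: [566.9, 29.9, 62.9]
eef_rot: [[-0.999, -0.051, -0.005], [-0.051, 0.999, -0.001], [0.005, -0.0, -1.0]]
contact_force: [-5.5, 0.3, 4.8]
gripper_width: 18.8
grip_force: 3.1
```

Request:
send_rows([
  [-1,0,0],
  [-2,0,0],
  [-2,0,0],
  [-2,0,0],
], turn=[0,0,0,0])

```text
time_s: 18.35
tcp_pos: [567.0, 29.8, 62.6]
eef_rot: [[-0.999, -0.051, -0.009], [-0.051, 0.999, -0.001], [0.009, -0.001, -1.0]]
contact_force: [-9.8, -0.2, 7.3]
gripper_width: 18.6
grip_force: 4.8
```

The box is firm against the back wall. I'll back off and check.

Request:
send_rows([
  [4,0,0],
  [12,0,0],
  [30,0,0],
  [55,0,0],
  [85,0,-20],
  [115,0,-60],
  [150,0,-100],
  [160,0,-110],
  [160,0,-110],
  [160,0,-110],
], turn=[0,0,0,0,0,0,0,0,0,0])

```text
time_s: 19.6
tcp_pos: [411.9, 21.9, 172.5]
eef_rot: [[-0.999, -0.051, -0.0], [-0.051, 0.999, 0.0], [0.0, 0.0, -1.0]]
contact_force: [-0.2, 0.1, -0.3]
gripper_width: 18.8
grip_force: 0.0
```

```bash
python3 go.py; python3 - <<'E'
from plant import arm
import cv2
a=arm.capture("top")[165:270,250:360,::-1]; b=arm.capture("scene")[145:265,200:360,::-1]
f=lambda x:cv2.resize(x,None,fx=4,fy=4,interpolation=cv2.INTER_CUBIC)[:420]
import numpy as np
cv2.imwrite("pics/i.png",np.hstack([f(a)[:,80:440],f(b)[:,200:]]))
E
```

```text
t 19.6 rack pos -219.3 -30.5 z 172.5 F [-0.23  0.07 -0.27] w 18.8
tool y rel deg 0.23510276878128877
```

View pics/i.png

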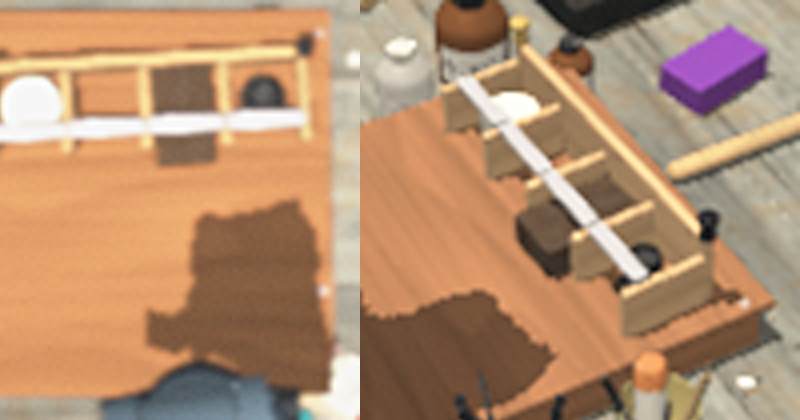

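The box sits in gap 3 (left panel, 155-217), home against the back wall. The pot and loupe are where they were, and the arm is clear.

```bash
python3 -c "
from plant import arm
print(arm.hand_in())"
```

```text
the job is handed in; nothing more can be done
None
```

I touched the rail over gaps 1, 2 and 3 from the brass knob's (left) end, pushed the dark box fully home in the third gap, moved the arm clear and handed the job in at about 20 s; no verdict was shown.

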